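# Set and lock the depth stop on a phone cell

### The arm

A 6-joint arm with a two-finger parallel gripper is mounted at the origin on a cart in front of the work surface, level with it; the furniture and walls round the work are solid. World frame = base frame: x ahead of the robot, y to its left, z up, the work surface at z = 0. Lengths are in m, angles in degrees, forces in N, time in s.
With the tool pointing down it reaches from about 0.35 to 0.875 m from the base axis. Payload 4.2 kg.
Tool frame: the origin (TCP) lies on the centre line of the jaws, within the pads' length; the fingertips stand 25 mm ahead of it and the grasp point (between the pads) lies 6 mm ahead of it; z points along the fingers, y is the line along which they close (so a half turn about z gives the same grasp; the last joint's range is limited). The gripper opens to 87 mm and grips with 3 to 60 N. Pads are 19 mm wide; open, the fingers measure 117 mm over their backs; the gripper's body (75 mm by 190 mm) begins 51 mm behind the grasp point.
Start: joints at [-49.87, 22.042, 0.453, 0, -68.411, -14.817], TCP at [0.267, -0.565, 0.248] pointing down, gripper open.
Joint ranges: [-179.83, 179.83], [-69.29, 118.12], [-61.27, 80.66], [-181.25, 117.63], [-171.15, -9.14], [-177.46, 177.46]. Speed limits (degrees/s): [159.86, 159.86, 180, 180, 180, 180].

### API

Orientations are given as a 3x3 rotation matrix whose columns are the frame's x, y, z axes.
In Python, from station import r gives the robot as it stands.
- The arm moves only by the tool move_arm, never from a script. Its argument "series" is a list of rows, each an object with "grip": the opening, from 0 (shut) to 1 (fully open); "xyz": the shift along the tool's x, y, z in mm, a list of three; "angular": the turn, a rotation vector about the tool's x, y, z in rad, a list of three. A call has 1 to 10 rows; each row is the pose to reach, as a shift and turn from the pose commanded when the call began, along the tool's axes at that moment; what a row does not reach only later rows make up. A row lasts 1/10 s, in which the tool goes at most 50 mm and 8.59 degrees, less where a joint would pass 70% of its speed; a pose out of reach is approached as far as the arm can. A call with a gripper value outside its range is refused whole. The fingers move at their own pace and stop on an object; the grip force is fixed at half the most. Time passes only in rows, so rows that repeat a pose let the fingers close. It gives the time, the measured TCP pose, the force, the opening and the grip force at its end, in the units of the state.
- r.sense(): the state, without advancing time (a new reading comes with each control period).
- r.capture(name): name is "scene" or "top"; returns a dict with "img" (420x560x3 uint8, red, green, blue), "camera_matrix" (3x3 intrinsics, pixels), "k1" (the pictures are not rectified: a ray, as slopes to the right and down, at radius r is drawn at 1 + k1 r^2 times it, then the intrinsics apply), "rvec" (rotation vector, rad) and "tvec" (3), from world to camera coordinates, as OpenCV has them. Camera axes: x right, y down, z forward; pixel columns grow to the right and rows downward; lengths in m; the calibration is good to about 2 mm. A picture is of the moment at which its call begins. There is no depth.
- r.finish_job(): hands the job in; it is judged then, once.
The state is a dict: "time_s": time; "joints": joint angles; "joint_velocities": joint speeds; "effort": joint torques, N m; "tcp_pos": TCP position; "ee_rot": TCP orientation; "wrist_force": force on the tool from outside, world axes, zero at the start; "moment": the same for the moment, N m; "gripper_width": opening from 0.0 (shut) to 1.0 (fully open); "gripper_force": force on a finger pad.
Only numpy, scipy, OpenCV 4.12 (cv2) and the standard library are available. Lean on these libraries where they do the work, as an engineer would, in place of code of your own. Each camera call takes 0.05 s, during which the arm holds its last target. There are 200 camera calls.

### The job

A flat phone cell lies on the little measuring stand. Lower the stand's stop rod until its foot just rests on the cell, gently, without pressing hard on it, and only then swing the clamp lever round to its locked end. The foot must still be resting on the cell when you have let go; do not shift the cell or disturb the things lying about.

Things in the scene. Friction and masses are not known exactly. Their poses are not given: they have to be found in the camera images.
- gauge_stand: Grey measuring stand fixed to the table: aluminium base plate 150 x 120 x 12 mm, a column at its far side, a head block 44 mm wide (top 130, underside 95 mm above the table) reaching from it over the plate. Origin: centre of the plate's underside; x from front edge to column, y to the left, z up. The stop rod passes down through the head at x = -25 mm, y = 0.
- stop_rod: Vertical 12 mm steel rod with a black round knob on top, 30 mm across, 28 mm tall. Origin: centre of the knob's top face, z up; 233 mm above the table at its highest, starts 0 to 10 mm lower. Slides only up and down, 75 mm of travel. A tight sliding fit: it stays where it is left, moves down under a push of about 2 N and up under about 7 N, a little more when moved fast.
- knob_centre (a point): Centre of the stop rod's knob, 14 mm below its top face. At the rod's lower end a round rubber-faced foot, 18 mm across, sits on a threaded stud screwed in or out by an unknown amount: the foot's underside is 161 to 177 mm below the knob's top face, so poses do not tell when it touches. The foot is sprung, 4 N per mm for 5 mm, then solid. More than 12 N from the foot harms the cell.
- clamp_lever (a joint): Angle of the dark steel clamp lever (rad). 0 = open: the lever points from its pivot to the stand's front (its -x). Grows anticlockwise seen from above to 1.57 = locked, at a solid stop: it points to the stand's right (its -y). Starts at 0 to 0.25. Over the last 0.4 rad an eccentric pinches the rod; past 1.25 counts as locked. It stays where left; turning takes 1.5 to 6 N sideways at the pin.
- lever_pivot (a point): Point on the clamp lever's vertical pivot axis, 130 mm above the table, on a round boss at the head's right side: at x = -25 mm, y = -26 mm of the stand. The lever's arm is a flat bar 12 mm wide whose top is 141 mm above the table.
- lever_pin (a point): Centre of the upright round black pin at the clamp lever's end, 78 mm from the pivot axis: 12 to 16 mm in diameter, standing 33 mm above the arm; this point is 158 mm above the table, the pin's top 174 mm.
- cell_1: The flat phone cell, 92 x 60 x 5 mm, loose on the stand's base plate under the rod (underside 12 mm, top 17 mm above the table). Origin: centre of its underside; x along its length, z up.
- cell_3: Bystander: another flat phone cell, 92 x 60 x 5 mm, on the table. Origin at its underside.
- tweezers_1: Bystander: tweezers, 128 x 15 x 9 mm. Origin at the underside.
- phone_bench_a: Bystander: black phone, 165 x 77 x 11 mm. Origin at the underside.
Things that resemble listed ones, but are neither listed nor needed, are in the scene too. What is shaped like the cell_1 but pink is not meant.

How it is judged:
By the outcome, as a careful person would: the job done as asked, in the order asked, and still so for the second after the job is handed in, with the robot touching nothing.
It also fails if it takes over 64 s, if anything falls off the work surface, if the arm or the gripper's body presses on something with over 40 N, if the wrist force passes 120 N, or if a joint passes its speed limit or range.

## Working session

There is one attempt and no reset: what is moved stays moved. The work goes in short steps, Python scripts to look and compute and a tool call to move; the robot and the scene stay as the last step left them, time stands still between calls to the robot, and variables do not carry over. Pictures are saved under pics/ and viewed, at most 12 in all, crops included, and the job is handed in when it is done.

Besides the shell and the picture viewer there is one more tool, called after "Request:" as name([rows], argument=value, ...), one row to a line, values as JSON. move_arm: Moves the arm, as the interface text tells. Its arguments: {"type":"object","properties":{"series":{"type":"array"}},"required":["series"]}

```bash
mkdir -p pics; cat > h.py <<'E'
import numpy as np, cv2
from station import r
def cap(n):
    c=r.capture(n); K=np.array(c["camera_matrix"]);R=cv2.Rodrigues(np.array(c["rvec"],float))[0];t=np.array(c["tvec"],float).ravel()
    return c["img"],K,float(c["k1"]),R,t
def ray(px,K,k1,R,t):
    d=np.array([(px[0]-K[0,2])/K[0,0],(px[1]-K[1,2])/K[1,1]]);u=d.copy()
    for _ in range(20): u=d/(1+k1*(u@u))
    return -R.T@t, R.T@np.array([u[0],u[1],1.])
def plane(px,z,cam):
    o,d=ray(px,*cam[1:]); return o+d*(z-o[2])/d[2]
def proj(P,cam):
    _,K,k1,R,t=cam; q=R@np.asarray(P,float)+t; u=q[:2]/q[2]; u=u*(1+k1*(u@u)); return u*[K[0,0],K[1,1]]+[K[0,2],K[1,2]]
def tri(p1,c1,p2,c2):
    o1,d1=ray(p1,*c1[1:]);o2,d2=ray(p2,*c2[1:])
    s=np.linalg.lstsq(np.c_[d1,-d2],o2-o1,rcond=None)[0]; a=o1+s[0]*d1;b=o2+s[1]*d2
    return (a+b)/2,np.linalg.norm(a-b)
E
python3 - <<'E'
from h import *
for n in("scene","top"):
    c=cap(n); cv2.imwrite(f"pics/{n}0.png",cv2.resize(c[0][:,:,::-1],(800,600),interpolation=cv2.INTER_CUBIC))
    print(n,-c[3].T@c[4],c[3][2],c[1][0,0],c[2])
s=r.sense();print(s)
E
```

```text
scene [0.0030281  1.187605   0.77852724] [ 0.39852014 -0.79512109 -0.45712597] 523.8441062988069 -0.20027298746486505
top [0.21869312 0.05621848 1.2444229 ] [ 0.31390288  0.05708652 -0.94773736] 523.271610776228 -0.11771351885778461
{'time_s': 0.1, 'joints': array([-4.98693579e+01,  2.20862473e+01,  3.88022979e-01, -2.30080531e-02,
       -6.84106571e+01, -1.48186289e+01]), 'joint_velocities': array([-0.07549484, -0.08489033,  0.11623073,  0.1305777 , -0.08954313,
       -0.09049398]), 'effort': array([-3.43709435e-04, -3.91689491e+01,  1.87935877e+01,  4.23187315e+00,
        1.34533353e-02, -8.22554603e-05]), 'tcp_pos': array([ 0.26704259, -0.56454779,  0.24657889]), 'ee_rot': array([[-9.04056182e-01, -4.27412609e-01, -9.39323461e-04],
       [-4.27413622e-01,  9.04054604e-01,  1.69359822e-03],
       [ 1.25334466e-04,  1.93258758e-03, -9.99998125e-01]]), 'wrist_force': array([-0.05743606,  0.72175761, -0.18710613]), 'moment': array([ 0.0281651 , -0.03754577,  0.0141845 ]), 'gripper_force': 0.0, 'gripper_width': 0.998554496686525}
```

View pics/scene0.png

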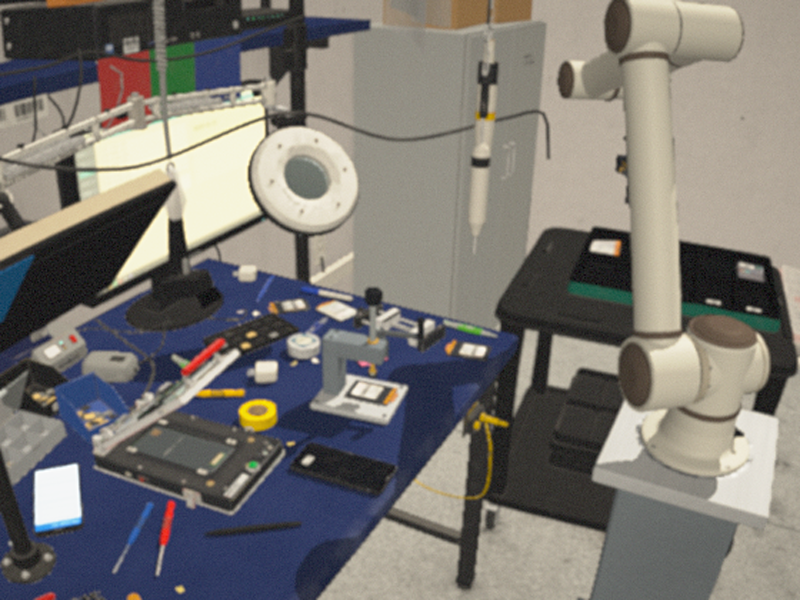

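View pics/top0.png

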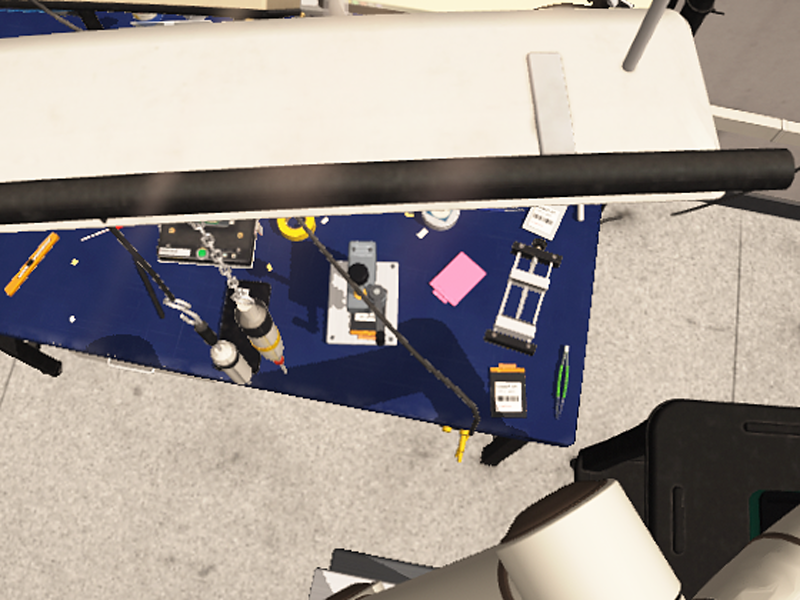

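The scene view shows the stand at about (360,370) with its knob at (373,295). The top view shows the plate at (363,303), the knob at (357,272) and the lever pin near (380,338). One cell lies on the plate under the rod. The pink lookalike is at (458,279), and the cell near (508,390) is the bystander. I'll confirm this in an enlarged crop.

```bash
python3 - <<'E'
from h import *
s=cap("scene");t=cap("top")
a=s[0][190:300,210:300];b=t[0][160:250,220:290]
A=cv2.resize(a[:,:,::-1],(450,550),interpolation=cv2.INTER_CUBIC);B=cv2.resize(b[:,:,::-1],(350,450),interpolation=cv2.INTER_CUBIC)
o=np.zeros((550,800,3),np.uint8);o[:,:450]=A;o[:450,450:]=B
cv2.imwrite("pics/crop1.png",o)
E
```

```text
(no output)
```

View pics/crop1.png

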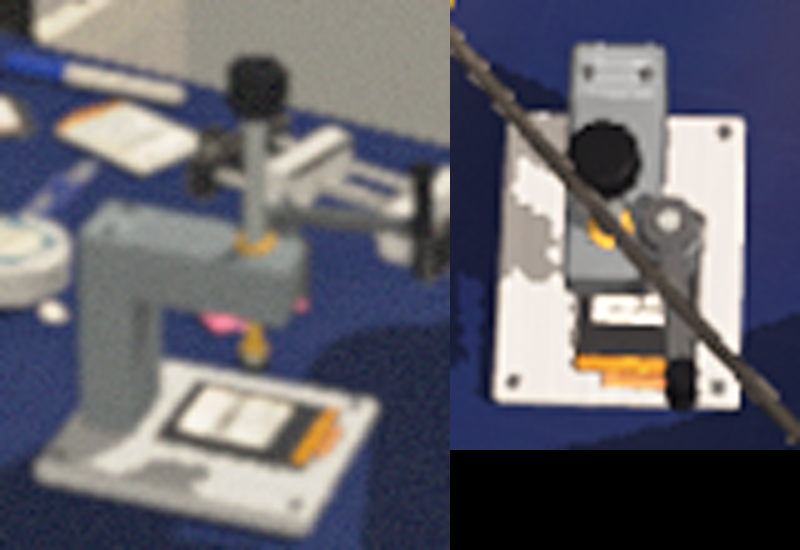

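The cell under the rod is black and white with an orange edge, not pink, so it is cell_1. The scene crop shows the knob at (258,85). The top crop shows the knob at (604,157), the pivot at (668,218) and the pin at (681,375). A cord and torches hang overhead, so I'll triangulate them along with the stand.

```bash
cat > m.py <<'E'
from h import *
s=cap("scene");t=cap("top")
f=lambda X,Y:(220+(X-450)/5-.4,160+Y/5-.4); g=lambda X,Y:(210+X/5-.4,190+Y/5-.4); h=lambda X,Y:(X*.7-.15,Y*.7-.15)
C=[plane(f(*p),.012,t) for p in((505,113),(747,117),(742,410),(494,403))]
for a in range(4): print(C[a],np.linalg.norm(C[a]-C[a-1]))
ctr=np.mean(C,0); ax=(C[0]+C[1]-C[2]-C[3])/2; yaw=np.arctan2(ax[1],ax[0]); print("ctr",ctr,"yaw",np.degrees(yaw))
R=np.array([[np.cos(yaw),-np.sin(yaw)],[np.sin(yaw),np.cos(yaw)]])
print("rod exp",ctr[:2]+R@[-.025,0],"piv exp",ctr[:2]+R@[-.025,-.026])
print("knob top",plane(f(604,155),.228,t),"tri",tri(f(604,157),t,g(258,87),s))
print("piv",plane(f(668,218),.145,t),"pin174",plane(f(681,368),.174,t),"pin158",plane(f(681,385),.158,t))
print("foot tri-check", plane(g(253,362),.06,s))
print("cord end",tri(h(475,412),t,h(547,155),s)); print("torch tip",tri(h(284,372),t,h(475,247),s),tri(h(243,380),t,h(475,247),s))
for z in(.2,.4,.6,.8): print(z,"cord over stand",plane(f(640,250),z,t), proj(plane(f(640,250),z,t),s)/.7)
E
python3 m.py
```

```text
[0.65816474 0.24560791 0.012     ] 0.1505162884614129
[0.67955357 0.12558365 0.012     ] 0.12191515237282165
[0.52999444 0.09942099 0.012     ] 0.15183022883670722
[0.51015572 0.2182495  0.012     ] 0.12047319126506362
ctr [0.59446712 0.17221551 0.012     ] yaw 10.196290071879211
rod exp [0.56986194 0.16778999] piv exp [0.57446449 0.1422006 ]
knob top [0.57091291 0.16822543 0.228     ] tri (array([0.57069329, 0.16820688, 0.22103445]), np.float64(0.003513561387623226))
piv [0.57610124 0.14345674 0.145     ] pin174 [0.50208919 0.1225429  0.174     ] pin158 [0.49892337 0.12205728 0.158     ]
foot tri-check [0.57133314 0.16610072 0.06      ]
cord end (array([ 0.35041377, -0.01203969,  0.46545588]), np.float64(0.020122461762278634))
torch tip (array([0.37705601, 0.21235694, 0.36812947]), np.float64(0.009093269307759156)) (array([0.35784313, 0.25510256, 0.38580363]), np.float64(0.0032604176141112994))
0.2 cord over stand [0.54209153 0.14781745 0.2       ] [392.11083294 305.44443755]
0.4 cord over stand [0.4801629  0.13027686 0.4       ] [433.64557265 199.13096553]
0.6 cord over stand [0.41823427 0.11273627 0.6       ] [481.29555047  77.59688998]
0.8 cord over stand [0.35630564 0.09519568 0.8       ] [533.74839155 -55.5081144 ]
```

```bash
python3 - <<'E'
from h import *
s=cap("scene");t=cap("top");h=lambda X,Y:(X*.7-.15,Y*.7-.15)
curve=np.array([(270,115),(300,113),(330,120),(380,138),(420,135),(475,125),(510,116),(540,111)])
for p in((300,225),(335,258),(370,295),(410,340),(440,372),(470,403)):
    for z in np.arange(.2,1.1,.01):
        P=plane(h(*p),z,t);q=proj(P,s)/.7
        if abs(q[1]-np.interp(q[0],curve[:,0],curve[:,1]))<5: print(p,P.round(3),q.round());break
for n,p in(("tip",(475,247)),("mid",(482,160)),("top",(487,60))):
    for z in(.35,.45,.55,.65,.8):
        P=plane(h(*p),z,s); print(n,P.round(3),(proj(P,t)/.7).round())
a=cv2.resize(t[0][150:290,90:250][:,:,::-1],(640,560),interpolation=cv2.INTER_CUBIC)
cv2.imwrite("pics/crop2.png",a)
E
```

```text
(300, 225) [0.514 0.209 0.51 ] [394. 139.]
(335, 258) [0.484 0.164 0.51 ] [425. 136.]
(370, 295) [0.448 0.119 0.52 ] [459. 127.]
(410, 340) [0.41 0.07 0.52] [493. 125.]
(440, 372) [0.381 0.035 0.53 ] [518. 118.]
(470, 403) [0.354 0.003 0.54 ] [540. 111.]
tip [0.388 0.171 0.35 ] [321. 377.]
tip [0.298 0.408 0.45 ] [ 85. 394.]
tip [0.208 0.645 0.55 ] [-187.  411.]
tip [0.119 0.883 0.65 ] [-417.  416.]
tip [-0.016  1.239  0.8  ] [414. 286.]
mid [ 0.571 -0.318  0.35 ] [726. 309.]
mid [0.439 0.033 0.45 ] [446. 337.]
mid [0.306 0.384 0.55 ] [ 71. 372.]
mid [0.173 0.736 0.65 ] [-334.  403.]
mid [-0.025  1.263  0.8  ] [529. 272.]
top [ 1.162 -1.865  0.35 ] [1173.  197.]
top [ 0.892 -1.153  0.45 ] [1205.  195.]
top [ 0.621 -0.44   0.55 ] [909. 231.]
top [0.351 0.272 0.65 ] [164. 322.]
top [-0.055  1.341  0.8  ] [962. 219.]
```

View pics/crop2.png

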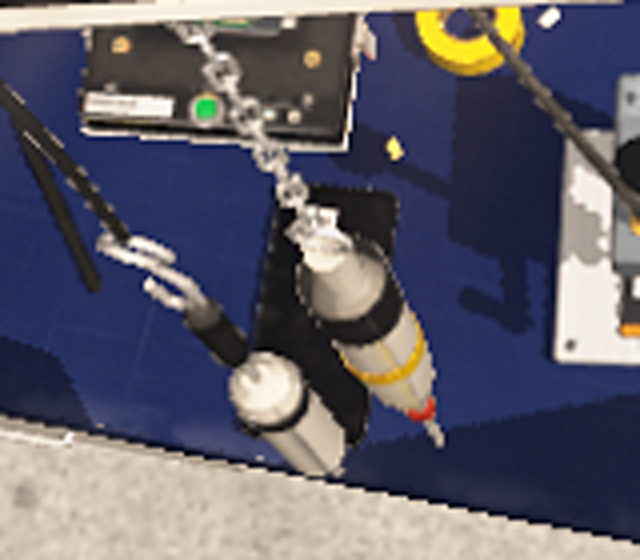

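The crop shows two hanging tools. One hangs on a chain, with a yellow ring and its tip at (437,440). The other hangs on a strap and is a white cylinder at (285,410). I'll check where each one appears in the scene view.

```bash
python3 - <<'E'
from h import *
s=cap("scene");t=cap("top");f=lambda X,Y:(90+X/4-.4,150+Y/4-.4)
for n,p in(("A tip",(437,440)),("A yellow",(385,370)),("A band",(360,315)),("B top",(262,375)),("B low",(325,470)),("chain",(225,70))):
    for z in(.2,.3,.4,.5,.6,.7,.8):
        P=plane(f(*p),z,t); print(n,P.round(3),(proj(P,s)/.7).round())
# start arm: elbow
for z in (.5,.6,.7,.8): print(z,[(proj((rr*.644,-rr*.765,z),s)/.7).round() for rr in(.1,.2,.3,.625)])
a=cv2.resize(s[0][0:180,280:520][:,:,::-1],(800,600),interpolation=cv2.INTER_CUBIC)
cv2.imwrite("pics/crop3.png",a)
E
```

```text
A tip [0.414 0.244 0.2  ] [435. 347.]
A tip [0.395 0.226 0.3  ] [454. 288.]
A tip [0.377 0.208 0.4  ] [475. 225.]
A tip [0.358 0.19  0.5  ] [496. 158.]
A tip [0.339 0.172 0.6  ] [518.  89.]
A tip [0.321 0.154 0.7  ] [540.  18.]
A tip [0.302 0.136 0.8  ] [563. -54.]
A yellow [0.445 0.279 0.2  ] [408. 352.]
A yellow [0.423 0.257 0.3  ] [429. 292.]
A yellow [0.401 0.236 0.4  ] [452. 227.]
A yellow [0.38  0.215 0.5  ] [475. 160.]
A yellow [0.358 0.194 0.6  ] [500.  90.]
A yellow [0.336 0.172 0.7  ] [525.  17.]
A yellow [0.315 0.151 0.8  ] [550. -55.]
A band [0.471 0.299 0.2  ] [387. 353.]
A band [0.447 0.275 0.3  ] [410. 293.]
A band [0.422 0.252 0.4  ] [434. 228.]
A band [0.398 0.229 0.5  ] [459. 160.]
A band [0.374 0.206 0.6  ] [486.  89.]
A band [0.35  0.183 0.7  ] [513.  17.]
A band [0.326 0.159 0.8  ] [541. -56.]
B top [0.43  0.341 0.2  ] [398. 372.]
B top [0.409 0.314 0.3  ] [421. 308.]
B top [0.389 0.286 0.4  ] [445. 240.]
B top [0.369 0.259 0.5  ] [471. 168.]
B top [0.349 0.232 0.6  ] [497.  94.]
B top [0.329 0.205 0.7  ] [523.  19.]
B top [0.308 0.177 0.8  ] [549. -56.]
B low [0
[... 179 characters left out ...]
.]
B low [0.307 0.181 0.7  ] [544.  20.]
B low [0.291 0.158 0.8  ] [566. -54.]
chain [0.59  0.405 0.2  ] [284. 364.]
chain [0.554 0.372 0.3  ] [314. 301.]
chain [0.519 0.338 0.4  ] [346. 234.]
chain [0.483 0.305 0.5  ] [381. 163.]
chain [0.448 0.272 0.6  ] [417.  90.]
chain [0.412 0.238 0.7  ] [455.  15.]
chain [0.377 0.205 0.8  ] [493. -59.]
0.5 [array([720., 154.]), array([687., 139.]), array([658., 125.]), array([583.,  91.])]
0.6 [array([730.,  94.]), array([696.,  82.]), array([665.,  72.]), array([587.,  47.])]
0.7 [array([739.,  32.]), array([703.,  24.]), array([672.,  17.]), array([592.,   1.])]
0.8 [array([746., -31.]), array([710., -36.]), array([678., -39.]), array([596., -46.])]
```

View pics/crop3.png

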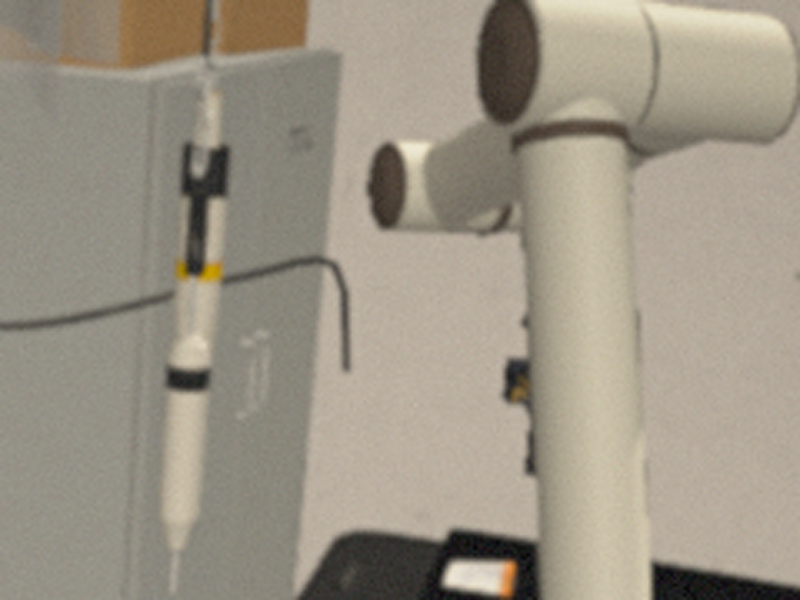

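Hanging tools sit at about (0.366, 0.20, z>0.46) and (0.36, 0.255, z>0.38). A cord hangs at z≈0.52 near (0.45, 0.12). I'll approach high, fingers closed, and watch effort.

Request:
move_arm([
  {"grip":0,"xyz":[-40,20,-40],"angular":[0,0,0]},
  {"grip":0,"xyz":[-80,40,-80],"angular":[0,0,0]},
  {"grip":0,"xyz":[-478,233,-83],"angular":[0,0,0]},
  {"grip":0,"xyz":[-478,233,-83],"angular":[0,0,0]},
  {"grip":0,"xyz":[-478,233,-83],"angular":[0,0,0]},
  {"grip":0,"xyz":[-478,233,-83],"angular":[0,0,0]},
  {"grip":0,"xyz":[-478,233,-83],"angular":[0,0,0]},
  {"grip":0,"xyz":[-478,233,-83],"angular":[0,0,0]},
  {"grip":0,"xyz":[-478,233,-83],"angular":[0,0,0]},
  {"grip":0,"xyz":[-478,233,-83],"angular":[0,0,0]},
])

```text
time_s: 1.5
tcp_pos: [0.5646, -0.1929, 0.329]
ee_rot: [[-0.904, -0.428, 0.001], [-0.428, 0.904, -0.0], [-0.001, -0.0, -1.0]]
wrist_force: [0.8, -0.9, -0.1]
gripper_width: 0.169
gripper_force: 0.0
```

Request:
move_arm([
  {"grip":0,"xyz":[-80,40,0],"angular":[0,0,0]},
  {"grip":0,"xyz":[-80,40,0],"angular":[0,0,0]},
  {"grip":0,"xyz":[-80,40,0],"angular":[0,0,0]},
])

```text
time_s: 1.8
tcp_pos: [0.6213, -0.1205, 0.3272]
ee_rot: [[-0.902, -0.432, -0.001], [-0.432, 0.902, 0.001], [0.0, 0.001, -1.0]]
wrist_force: [-0.3, -0.6, 0.3]
gripper_width: 0.012
gripper_force: 0.0
```

```bash
python3 - <<'E'
from h import *
q=r.sense();print({k:np.round(v,3) for k,v in q.items()})
s=cap("scene");cv2.imwrite("pics/s2.png",cv2.resize(s[0][0:300,160:560][:,:,::-1],(800,600),interpolation=cv2.INTER_CUBIC))
E
```

```text
{'time_s': np.float64(1.8), 'joints': array([ 3.6330e+00,  2.0584e+01,  9.5530e+00, -4.0000e-02, -7.9000e+01,
       -6.8021e+01]), 'joint_velocities': array([-3.334, -1.954, -2.406,  0.692, -1.064,  1.632]), 'effort': array([  1.178, -38.79 ,  20.638,   4.51 ,   0.053,  -0.148]), 'tcp_pos': array([ 0.621, -0.12 ,  0.327]), 'ee_rot': array([[-0.902, -0.432, -0.001],
       [-0.432,  0.902,  0.001],
       [ 0.   ,  0.001, -1.   ]]), 'wrist_force': array([-0.346, -0.568,  0.291]), 'moment': array([-0.05 ,  0.038,  0.008]), 'gripper_force': np.float64(0.0), 'gripper_width': np.float64(0.012)}
```

View pics/s2.png

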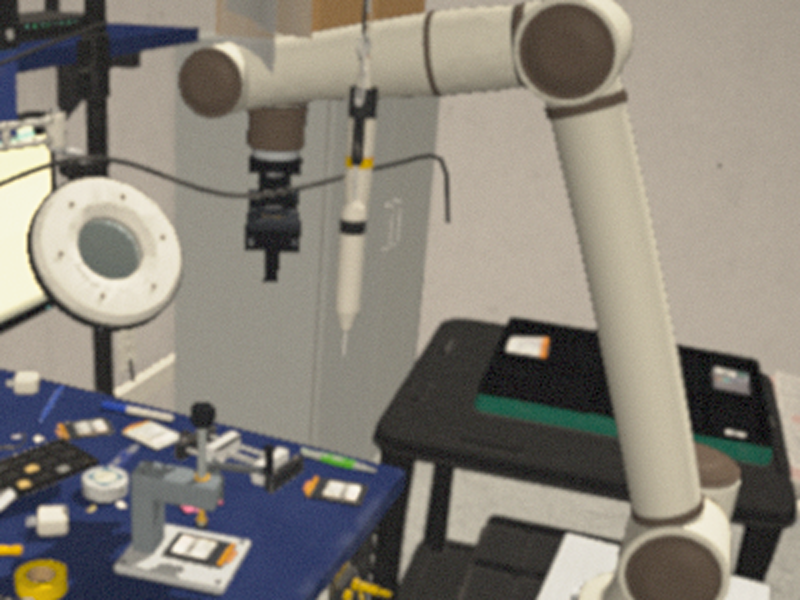

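The view shows the arm at the stand's right. The wrist cap is at (210,83) and the elbow at (565,52). The cord passes in front of the gripper at (275,195). I'll work out the forearm's true height and sideways offset before passing the cord.

```bash
python3 - <<'E'
from h import *
s=cap("scene");t=cap("top");q=r.sense();print(q['joints'].round(2),q['tcp_pos'].round(4),q['effort'].round(2))
a=np.radians(3.7);F=np.array([np.cos(a),np.sin(a),0]);L=np.array([-np.sin(a),np.cos(a),0]);T=q['tcp_pos']
g=lambda X,Y:(160+X/2,Y/2)
for n,p in(("wristcap",(211,83)),("elbowcap",(566,52)),("shouldercap",(672,585)),("flange",(276,125)),("forearm top mid",(340,40)),("forearm bot mid",(340,100))):
    o,d=ray(g(*p),*s[1:])
    for lat in(-.16,-.08,0,.08,.16):
        k=(lat-o@L)/(d@L);P=o+k*d; print(n,"lat",lat,"along",(P@F).round(3),"z",P[2].round(3))
print("tcp along/lat",T@F,T@L)
cv2.imwrite("pics/t2.png",cv2.resize(t[0][:,:,::-1],(800,600)))
E
```

```text
[ 3.300e+00  2.037e+01  9.380e+00  1.000e-02 -7.905e+01 -6.797e+01] [ 0.6187 -0.1245  0.3283] [  0.75 -37.87  19.77   4.39  -0.04  -0.  ]
wristcap lat -0.16 along 0.71 z 0.576
wristcap lat -0.08 along 0.672 z 0.589
wristcap lat 0 along 0.635 z 0.601
wristcap lat 0.08 along 0.597 z 0.613
wristcap lat 0.16 along 0.56 z 0.625
elbowcap lat -0.16 along 0.235 z 0.662
elbowcap lat -0.08 along 0.225 z 0.669
elbowcap lat 0 along 0.216 z 0.676
elbowcap lat 0.08 along 0.207 z 0.682
elbowcap lat 0.16 along 0.198 z 0.689
shouldercap lat -0.16 along -0.028 z -0.042
shouldercap lat -0.08 along -0.021 z 0.007
shouldercap lat 0 along -0.015 z 0.056
shouldercap lat 0.08 along -0.008 z 0.104
shouldercap lat 0.16 along -0.002 z 0.153
flange lat -0.16 along 0.611 z 0.527
flange lat -0.08 along 0.579 z 0.542
flange lat 0 along 0.548 z 0.557
flange lat 0.08 along 0.516 z 0.572
flange lat 0.16 along 0.485 z 0.587
forearm top mid lat -0.16 along 0.526 z 0.648
forearm top mid lat -0.08 along 0.499 z 0.656
forearm top mid lat 0 along 0.473 z 0.664
forearm top mid lat 0.08 along 0.446 z 0.671
forearm top mid lat 0.16 along 0.42 z 0.679
forearm bot mid lat -0.16 along 0.521 z 0.57
forearm bot mid lat -0.08 along 0.495 z 0.582
forearm bot mid lat 0 along 0.469 z 0.594
forearm bot mid lat 0.08 along 0.443 z 0.607
forearm bot mid lat 0.16 along 0.416 z 0.619
tcp along/lat 0.609352887884373 -0.16414173213956323
```

View pics/t2.png

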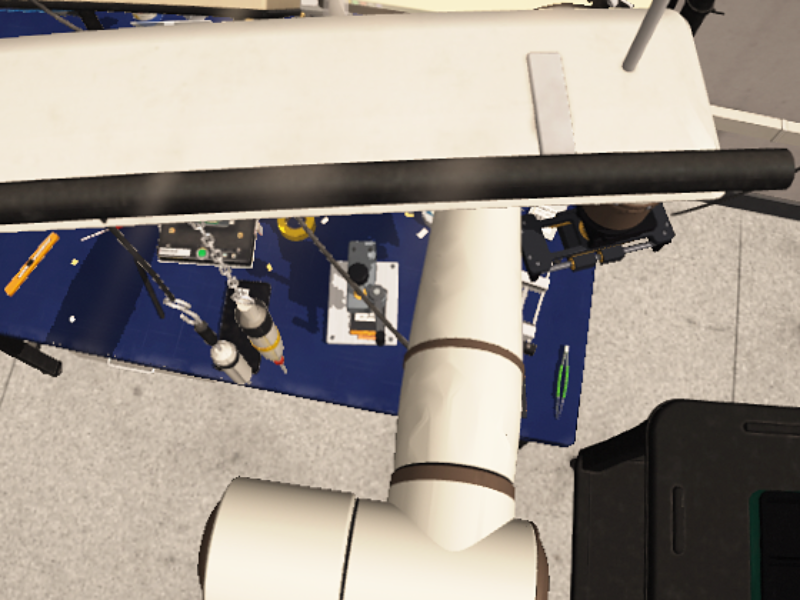

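The forearm runs about 0.16 m to the left of the tool. With the tool straight down over the knob, the forearm would sweep into the hanging tools. Leaning the tool 60° to the right keeps the forearm near y≈0, clear of both tools and cord. I'll compute that turn.

```bash
cat > mv.py <<'E'
import sys
from h import *
from scipy.spatial.transform import Rotation as Ro
def go(T,R1=None):
    q=r.sense();R=q['ee_rot'];print("t",q['time_s'],"tcp",q['tcp_pos'].round(4),"J",q['joints'].round(1),"F",q['wrist_force'].round(2),"eff",q['effort'].round(1))
    print("xyz mm",(R.T@(np.array(T)-q['tcp_pos'])*1e3).round(1))
    if R1 is not None: print("rotvec",Ro.from_matrix(R.T@R1).as_rotvec().round(4))
c,s=.5,np.sqrt(.75)
RL=np.array([[0,-1,0],[-c,0,s],[-s,0,-c]])
E
python3 -c "
from mv import *
go([.60,-.12,.33],RL); print(np.linalg.det(RL))"
```

```text
t 1.95 tcp [ 0.6187 -0.1245  0.3283] J [  3.3  20.4   9.4   0.  -79.  -68. ] F [-0.08 -0.28  0.19] eff [  0.8 -37.9  19.8   4.4  -0.   -0. ]
xyz mm [15.  12.  -1.7]
rotvec [-0.588  -0.9302 -1.0196]
0.9999999999999999
```

Request:
move_arm([
  {"grip":0,"xyz":[0,0,0],"angular":[-0.588,-0.9302,-1.0196]},
  {"grip":0,"xyz":[0,0,0],"angular":[-0.588,-0.9302,-1.0196]},
  {"grip":0,"xyz":[0,0,0],"angular":[-0.588,-0.9302,-1.0196]},
  {"grip":0,"xyz":[0,0,0],"angular":[-0.588,-0.9302,-1.0196]},
  {"grip":0,"xyz":[0,0,0],"angular":[-0.588,-0.9302,-1.0196]},
  {"grip":0,"xyz":[0,0,0],"angular":[-0.588,-0.9302,-1.0196]},
  {"grip":0,"xyz":[0,0,0],"angular":[-0.588,-0.9302,-1.0196]},
  {"grip":0,"xyz":[0,0,0],"angular":[-0.588,-0.9302,-1.0196]},
  {"grip":0,"xyz":[0,0,0],"angular":[-0.588,-0.9302,-1.0196]},
  {"grip":0,"xyz":[0,0,0],"angular":[-0.588,-0.9302,-1.0196]},
])

```text
time_s: 2.95
tcp_pos: [0.6178, -0.1267, 0.3296]
ee_rot: [[0.004, -1.0, 0.002], [-0.498, 0.0, 0.867], [-0.867, -0.005, -0.498]]
wrist_force: [0.3, 0.3, -0.5]
gripper_width: 0.001
gripper_force: 0.0
```

```bash
python3 -c "
from mv import *
go([.5705,.151,.29],RL)"
```

```text
t 2.95 tcp [ 0.6178 -0.1267  0.3296] J [ -24.    32.7   28.1  -56.6 -108.    16.8] F [ 0.31  0.27 -0.52] eff [  0.  -50.4  18.3   1.6   0.1  -0.6]
xyz mm [-104.    47.5  260.5]
rotvec [-0.0024  0.0029  0.0042]
```

Request:
move_arm([
  {"grip":0,"xyz":[-104,47,260],"angular":[0,0,0]},
  {"grip":0,"xyz":[-104,47,260],"angular":[0,0,0]},
  {"grip":0,"xyz":[-104,47,260],"angular":[0,0,0]},
  {"grip":0,"xyz":[-104,47,260],"angular":[0,0,0]},
  {"grip":0,"xyz":[-104,47,260],"angular":[0,0,0]},
  {"grip":0,"xyz":[-104,47,260],"angular":[0,0,0]},
  {"grip":0,"xyz":[-104,47,260],"angular":[0,0,0]},
])

```text
time_s: 3.65
tcp_pos: [0.5699, 0.1552, 0.2892]
ee_rot: [[0.001, -1.0, -0.002], [-0.499, -0.002, 0.867], [-0.867, -0.0, -0.499]]
wrist_force: [-0.1, -0.8, 0.5]
gripper_width: 0.001
gripper_force: 0.0
```

```bash
python3 - <<'E'
from mv import *
go([.5705,.151,.25],RL)
s=cap("scene");t=cap("top");o=np.zeros((600,800,3),np.uint8)
o[:,:440]=cv2.resize(s[0][0:300,180:400][:,:,::-1],(440,600),interpolation=cv2.INTER_CUBIC)
o[:480,440:]=cv2.resize(t[0][140:300,200:320][:,:,::-1],(360,480),interpolation=cv2.INTER_CUBIC)
cv2.imwrite("pics/s3.png",o)
E
```

```text
t 3.65 tcp [0.5699 0.1552 0.2892] J [ -1.1  21.7   4.8 -60.9 -82.7  15.3] F [-0.11 -0.84  0.48] eff [  1.3 -38.3  17.9  -0.1  -0.3   0. ]
xyz mm [36.  -0.6 15.9]
rotvec [0.0018 0.0013 0.0014]
```

View pics/s3.png

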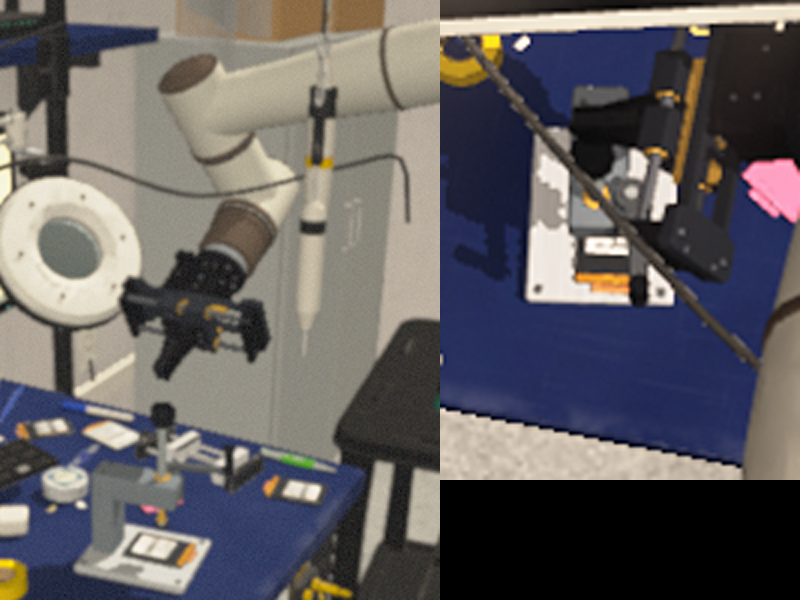

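The view shows the leaned arm well clear of the cord and the hanging tools. The fingertips at (165,370) are straight above the knob at (162,412). I'll lower.

Request:
move_arm([
  {"grip":0,"xyz":[15,0,6],"angular":[0,0,0]},
  {"grip":0,"xyz":[25,0,11],"angular":[0,0,0]},
  {"grip":0,"xyz":[31,0,13],"angular":[0,0,0]},
  {"grip":0,"xyz":[31,0,13],"angular":[0,0,0]},
])

```text
time_s: 4.15
tcp_pos: [0.5723, 0.1474, 0.2541]
ee_rot: [[-0.002, -1.0, 0.001], [-0.5, 0.002, 0.866], [-0.866, 0.001, -0.5]]
wrist_force: [0.3, 0.6, 0.0]
gripper_width: 0.005
gripper_force: 0.0
```

Request:
move_arm([
  {"grip":0,"xyz":[1.7,0,1],"angular":[0,0,0]},
  {"grip":0,"xyz":[3.5,0,2],"angular":[0,0,0]},
  {"grip":0,"xyz":[3.5,0,2],"angular":[0,0,0]},
])

```text
time_s: 4.45
tcp_pos: [0.5725, 0.1482, 0.2517]
ee_rot: [[0.001, -1.0, 0.002], [-0.5, 0.001, 0.866], [-0.866, -0.002, -0.5]]
wrist_force: [0.3, -0.5, 1.4]
gripper_width: 0.007
gripper_force: 0.8
```

Request:
move_arm([
  {"grip":0,"xyz":[1.7,0,1],"angular":[0,0,0]},
  {"grip":0,"xyz":[3.5,0,2],"angular":[0,0,0]},
  {"grip":0,"xyz":[3.5,0,2],"angular":[0,0,0]},
])

```text
time_s: 4.75
tcp_pos: [0.5723, 0.1485, 0.2471]
ee_rot: [[0.0, -1.0, 0.001], [-0.5, 0.001, 0.866], [-0.866, -0.001, -0.5]]
wrist_force: [0.9, -2.3, 2.4]
gripper_width: 0.006
gripper_force: 1.0
```

Request:
move_arm([
  {"grip":0,"xyz":[2.6,0,1.5],"angular":[0,0,0]},
  {"grip":0,"xyz":[5.2,0,3],"angular":[0,0,0]},
  {"grip":0,"xyz":[7.8,0,4.5],"angular":[0,0,0]},
  {"grip":0,"xyz":[10.4,0,6],"angular":[0,0,0]},
  {"grip":0,"xyz":[13,0,7.5],"angular":[0,0,0]},
  {"grip":0,"xyz":[15.6,0,9],"angular":[0,0,0]},
  {"grip":0,"xyz":[18.2,0,10.5],"angular":[0,0,0]},
  {"grip":0,"xyz":[20,0,11.5],"angular":[0,0,0]},
  {"grip":0,"xyz":[21,0,12],"angular":[0,0,0]},
])

```text
time_s: 5.65
tcp_pos: [0.5721, 0.1485, 0.2227]
ee_rot: [[0.0, -1.0, 0.001], [-0.5, 0.001, 0.866], [-0.866, -0.0, -0.5]]
wrist_force: [1.3, -1.2, 1.9]
gripper_width: 0.009
gripper_force: 1.3
```

Request:
move_arm([
  {"grip":0,"xyz":[0.9,0,0.5],"angular":[0,0,0]},
  {"grip":0,"xyz":[1.7,0,1],"angular":[0,0,0]},
])

```text
time_s: 5.85
tcp_pos: [0.5721, 0.1485, 0.221]
ee_rot: [[0.001, -1.0, 0.001], [-0.5, 0.0, 0.866], [-0.866, -0.001, -0.5]]
wrist_force: [1.9, -1.2, 2.3]
gripper_width: 0.006
gripper_force: 1.3
```

Request:
move_arm([
  {"grip":0,"xyz":[0.87,0,0.5],"angular":[0,0,0]},
  {"grip":0,"xyz":[1.73,0,1],"angular":[0,0,0]},
  {"grip":0,"xyz":[1.73,0,1],"angular":[0,0,0]},
])

```text
time_s: 6.15
tcp_pos: [0.5721, 0.1485, 0.2189]
ee_rot: [[0.0, -1.0, 0.001], [-0.5, 0.001, 0.866], [-0.866, -0.0, -0.5]]
wrist_force: [2.3, -0.6, 2.0]
gripper_width: 0.007
gripper_force: 1.0
```

Request:
move_arm([
  {"grip":0,"xyz":[0.43,0,0.25],"angular":[0,0,0]},
  {"grip":0,"xyz":[0.87,0,0.5],"angular":[0,0,0]},
  {"grip":0,"xyz":[0.87,0,0.5],"angular":[0,0,0]},
])

```text
time_s: 6.45
tcp_pos: [0.5721, 0.1485, 0.2179]
ee_rot: [[0.0, -1.0, 0.001], [-0.5, 0.0, 0.866], [-0.866, -0.001, -0.5]]
wrist_force: [0.8, -0.5, 3.0]
gripper_width: 0.005
gripper_force: 1.1
```

Request:
move_arm([
  {"grip":0,"xyz":[0.43,0,0.25],"angular":[0,0,0]},
  {"grip":0,"xyz":[0.87,0,0.5],"angular":[0,0,0]},
  {"grip":0,"xyz":[0.87,0,0.5],"angular":[0,0,0]},
])

```text
time_s: 6.75
tcp_pos: [0.5721, 0.1485, 0.2169]
ee_rot: [[0.0, -1.0, 0.001], [-0.5, 0.001, 0.866], [-0.866, -0.001, -0.5]]
wrist_force: [1.8, -0.8, 2.2]
gripper_width: 0.005
gripper_force: 1.1
```

```bash
python3 -c "
from h import *
for _ in range(3):
    cap('top'); print(r.sense()['wrist_force'].round(2),r.sense()['tcp_pos'][2].round(4))"
```

```text
[ 1.63 -1.06  1.73] 0.2169
[1.84 0.48 2.53] 0.2169
[ 0.66 -0.69  1.65] 0.2169
```

Request:
move_arm([
  {"grip":0,"xyz":[0.43,0,0.25],"angular":[0,0,0]},
  {"grip":0,"xyz":[0.87,0,0.5],"angular":[0,0,0]},
  {"grip":0,"xyz":[1.3,0,0.75],"angular":[0,0,0]},
  {"grip":0,"xyz":[1.3,0,0.75],"angular":[0,0,0]},
])

```text
time_s: 7.3
tcp_pos: [0.5721, 0.1485, 0.2154]
ee_rot: [[0.0, -1.0, 0.001], [-0.5, 0.001, 0.866], [-0.866, -0.0, -0.5]]
wrist_force: [1.5, -0.5, 2.4]
gripper_width: 0.007
gripper_force: 1.1
```

Request:
move_arm([
  {"grip":0,"xyz":[0.43,0,0.25],"angular":[0,0,0]},
  {"grip":0,"xyz":[0.87,0,0.5],"angular":[0,0,0]},
  {"grip":0,"xyz":[1.3,0,0.75],"angular":[0,0,0]},
  {"grip":0,"xyz":[1.3,0,0.75],"angular":[0,0,0]},
])

```text
time_s: 7.7
tcp_pos: [0.5721, 0.1484, 0.2139]
ee_rot: [[0.0, -1.0, 0.001], [-0.5, 0.001, 0.866], [-0.866, -0.0, -0.5]]
wrist_force: [1.1, -0.5, 2.1]
gripper_width: 0.002
gripper_force: 1.1
```

Request:
move_arm([
  {"grip":0,"xyz":[0.43,0,0.25],"angular":[0,0,0]},
  {"grip":0,"xyz":[0.87,0,0.5],"angular":[0,0,0]},
  {"grip":0,"xyz":[1.3,0,0.75],"angular":[0,0,0]},
  {"grip":0,"xyz":[1.3,0,0.75],"angular":[0,0,0]},
])

```text
time_s: 8.1
tcp_pos: [0.5722, 0.1485, 0.2129]
ee_rot: [[0.001, -1.0, 0.001], [-0.5, 0.0, 0.866], [-0.866, -0.001, -0.5]]
wrist_force: [2.1, -0.8, 5.2]
gripper_width: -0.001
gripper_force: 2.5
```

```bash
python3 -c "
from h import *
for _ in range(5):
    cap('top'); print(r.sense()['wrist_force'].round(2),r.sense()['tcp_pos'][2].round(4))"
```

```text
[ 1.56 -1.18  4.24] 0.2129
[ 2.24 -0.58  5.54] 0.2129
[1.62 0.04 5.66] 0.2129
[ 1.49 -1.36  4.45] 0.2129
[ 1.47 -0.61  5.25] 0.2129
```

Request:
move_arm([
  {"grip":0,"xyz":[0.35,0,0.2],"angular":[0,0,0]},
  {"grip":0,"xyz":[0.35,0,0.2],"angular":[0,0,0]},
  {"grip":0,"xyz":[0.35,0,0.2],"angular":[0,0,0]},
])

```text
time_s: 8.65
tcp_pos: [0.5722, 0.1484, 0.2127]
ee_rot: [[0.001, -1.0, 0.001], [-0.5, 0.0, 0.866], [-0.866, -0.001, -0.5]]
wrist_force: [1.2, -0.7, 5.8]
gripper_width: 0.004
gripper_force: 2.8
```

```bash
python3 -c "
from h import *
f=[]
for _ in range(5):
    cap('top'); f.append(r.sense()['wrist_force'])
print(np.mean(f,0),r.sense()['tcp_pos'].round(4))"
```

```text
[ 1.5560437  -1.02381885  5.58533897] [0.5722 0.1485 0.2127]
```

Foot contact is confirmed: force rose from 2.2 N to 5.6 N, so the spring carries about 3.4 N. I'll lift off and go to the pin.

Request:
move_arm([
  {"grip":0,"xyz":[-8.6,0,-5],"angular":[0,0,0]},
  {"grip":0,"xyz":[-43,0,-25],"angular":[0,0,0]},
  {"grip":0.5,"xyz":[-43,30,-75],"angular":[0,0,0]},
  {"grip":0.5,"xyz":[-30,72,-120],"angular":[0,0,0]},
  {"grip":0.5,"xyz":[-30,72,-120],"angular":[0,0,0]},
  {"grip":0.5,"xyz":[-30,72,-120],"angular":[0,0,0]},
])

```text
time_s: 9.5
tcp_pos: [0.4984, 0.0577, 0.2986]
ee_rot: [[-0.001, -1.0, 0.002], [-0.501, 0.003, 0.865], [-0.865, -0.0, -0.501]]
wrist_force: [0.9, -0.3, -0.4]
gripper_width: 0.281
gripper_force: 0.0
```

```bash
python3 - <<'E'
from mv import *
go([.5,.065,.199],RL)
s=cap("scene");t=cap("top");o=np.zeros((600,800,3),np.uint8)
o[:,:400]=cv2.resize(s[0][170:290,210:290][:,:,::-1],(400,600),interpolation=cv2.INTER_CUBIC)
o[:500,400:]=cv2.resize(t[0][150:250,220:300][:,:,::-1],(400,500),interpolation=cv2.INTER_CUBIC)
cv2.imwrite("pics/s4.png",o)
E
```

```text
t 9.5 tcp [0.4984 0.0577 0.2986] J [-11.3  17.1  -1.1 -58.1 -90.1  21.3] F [ 0.9  -0.34 -0.35] eff [ -0.8 -34.3  17.4   0.9  -0.8   0.1]
xyz mm [82.5 -1.6 56.2]
rotvec [-0.0023 -0.0017 -0.0012]
```

View pics/s4.png

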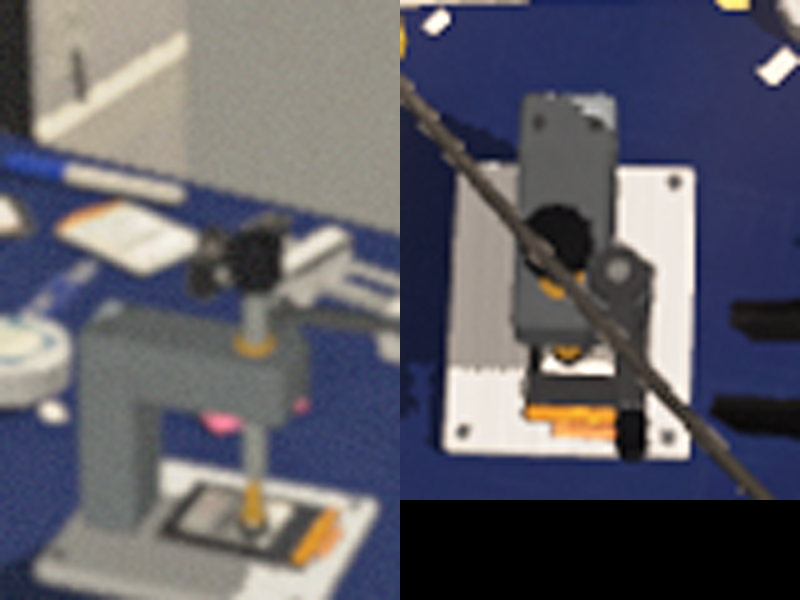

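The view shows the foot resting on the cell at (252,520) in the scene crop. In the top crop the pin is unchanged at (630,435), with the fingers off to the right.

Request:
move_arm([
  {"grip":0.5,"xyz":[40,-2,28],"angular":[0,0,0]},
  {"grip":0.5,"xyz":[82,-2,56],"angular":[0,0,0]},
  {"grip":0.5,"xyz":[82,-2,56],"angular":[0,0,0]},
  {"grip":0.5,"xyz":[82,-2,76],"angular":[0,0,0]},
  {"grip":0.5,"xyz":[82,-2,96],"angular":[0,0,0]},
  {"grip":0.5,"xyz":[82,-2,116],"angular":[0,0,0]},
  {"grip":0.5,"xyz":[82,-2,116],"angular":[0,0,0]},
])

```text
time_s: 10.3
tcp_pos: [0.5021, 0.121, 0.1698]
ee_rot: [[0.001, -1.0, -0.002], [-0.499, -0.003, 0.867], [-0.867, 0.0, -0.499]]
wrist_force: [-1.0, -0.5, -0.4]
gripper_width: 0.499
gripper_force: 0.0
```

```bash
python3 - <<'E'
from mv import *
go([.5,.117,.169],RL)
s=cap("scene");t=cap("top");o=np.zeros((600,800,3),np.uint8)
o[:,:400]=cv2.resize(s[0][170:290,210:290][:,:,::-1],(400,600),interpolation=cv2.INTER_CUBIC)
o[:500,400:]=cv2.resize(t[0][150:250,220:300][:,:,::-1],(400,500),interpolation=cv2.INTER_CUBIC)
cv2.imwrite("pics/s5.png",o)
E
```

```text
t 10.3 tcp [0.5021 0.121  0.1698] J [ -5.4  26.   -9.  -62.1 -77.4  33.4] F [-1.   -0.54 -0.35] eff [  0.4 -37.5  14.   -0.   -0.8   0.1]
xyz mm [ 2.7  2.1 -3.1]
rotvec [0.0022 0.0011 0.0012]
```

View pics/s5.png

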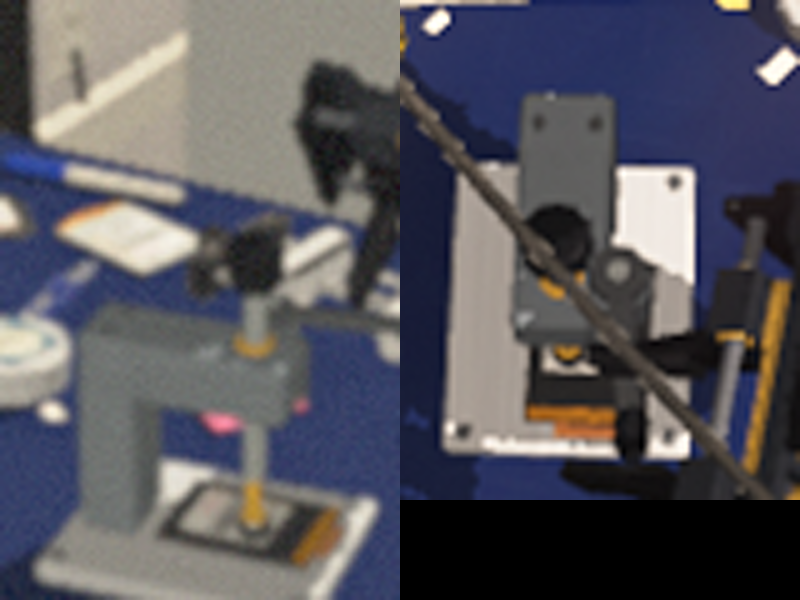

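In the top crop the two fingers, at rows 355 and 475, straddle the pin at (630,430). I'll close.

Request:
move_arm([
  {"grip":0.3,"xyz":[2,0,-3],"angular":[0,0,0]},
  {"grip":0.2,"xyz":[2,0,-3],"angular":[0,0,0]},
  {"grip":0.1,"xyz":[2,0,-3],"angular":[0,0,0]},
  {"grip":0.1,"xyz":[2,0,-3],"angular":[0,0,0]},
  {"grip":0.1,"xyz":[2,0,-3],"angular":[0,0,0]},
])

```text
time_s: 10.9
tcp_pos: [0.5002, 0.1151, 0.1689]
ee_rot: [[-0.001, -1.0, -0.004], [-0.499, -0.003, 0.867], [-0.867, 0.003, -0.499]]
wrist_force: [-4.6, -2.7, 3.3]
gripper_width: 0.158
gripper_force: 29.9
```

Request:
move_arm([
  {"grip":0.1,"xyz":[1.5,-1,-2.6],"angular":[0,0,0]},
  {"grip":0.1,"xyz":[3,-2.1,-5.3],"angular":[0,0,0]},
  {"grip":0.1,"xyz":[6.2,-4.8,-10.7],"angular":[0,0,0]},
  {"grip":0.1,"xyz":[9.2,-8,-15.8],"angular":[0,0,0]},
  {"grip":0.1,"xyz":[12,-11.8,-20.7],"angular":[0,0,0]},
  {"grip":0.1,"xyz":[12,-11.8,-20.7],"angular":[0,0,0]},
])

```text
time_s: 11.5
tcp_pos: [0.5105, 0.0911, 0.1688]
ee_rot: [[-0.002, -1.0, -0.008], [-0.498, -0.006, 0.867], [-0.867, 0.005, -0.498]]
wrist_force: [-7.9, -3.1, 4.4]
gripper_width: 0.156
gripper_force: 30.0
```

```bash
python3 -c "
from mv import *
go([.5,.117,.169],RL);print(r.sense()['gripper_width'])"
```

```text
t 11.5 tcp [0.5105 0.0911 0.1688] J [ -8.2  27.4  -7.  -60.5 -80.   33.8] F [-7.91 -3.15  4.44] eff [  0.7 -36.7  17.2  -1.2   1.5  -0. ]
xyz mm [-13.1  10.4  22.4]
rotvec [ 0.0078  0.0024 -0.0017]
0.15618038346735919
```

Request:
move_arm([
  {"grip":0.1,"xyz":[2.7,-4.2,-4.7],"angular":[0,0,0]},
  {"grip":0.1,"xyz":[5.2,-8.9,-8.9],"angular":[0,0,0]},
  {"grip":0.1,"xyz":[7.4,-14,-12.8],"angular":[0,0,0]},
  {"grip":0.1,"xyz":[9.5,-19.5,-16.4],"angular":[0,0,0]},
  {"grip":0.1,"xyz":[11.2,-25.3,-19.4],"angular":[0,0,0]},
  {"grip":0.1,"xyz":[12.8,-31.4,-22.1],"angular":[0,0,0]},
  {"grip":0.1,"xyz":[12.8,-31.4,-22.1],"angular":[0,0,0]},
])

```text
time_s: 12.2
tcp_pos: [0.5421, 0.0629, 0.1686]
ee_rot: [[-0.001, -1.0, -0.007], [-0.502, -0.006, 0.865], [-0.865, 0.004, -0.502]]
wrist_force: [-9.6, -11.2, 5.3]
gripper_width: 0.16
gripper_force: 30.0
```

Request:
move_arm([
  {"grip":0.1,"xyz":[2,-6.3,-3.4],"angular":[0,0,0]},
  {"grip":0.1,"xyz":[3.2,-12.8,-5.5],"angular":[0,0,0]},
  {"grip":0.1,"xyz":[3.9,-19.5,-6.7],"angular":[0,0,0]},
  {"grip":0.1,"xyz":[4.3,-26.3,-7.4],"angular":[0,0,0]},
  {"grip":0.1,"xyz":[4.3,-26.3,-7.4],"angular":[0,0,0]},
])

```text
time_s: 12.7
tcp_pos: [0.5704, 0.0561, 0.1684]
ee_rot: [[-0.0, -1.0, -0.003], [-0.501, -0.003, 0.866], [-0.866, 0.002, -0.501]]
wrist_force: [-3.2, -4.2, 2.0]
gripper_width: 0.153
gripper_force: 30.0
```

Request:
move_arm([
  {"grip":0.1,"xyz":[0,-4,0],"angular":[0,0,0]},
  {"grip":0.1,"xyz":[0,-8,0],"angular":[0,0,0]},
  {"grip":0.1,"xyz":[0,-11,0],"angular":[0,0,0]},
  {"grip":0.1,"xyz":[0,-11,0],"angular":[0,0,0]},
])

```text
time_s: 13.1
tcp_pos: [0.5808, 0.0563, 0.1684]
ee_rot: [[-0.001, -1.0, -0.004], [-0.5, -0.003, 0.866], [-0.866, 0.003, -0.5]]
wrist_force: [-4.7, -2.9, 1.6]
gripper_width: 0.153
gripper_force: 30.0
```

Request:
move_arm([
  {"grip":0.4,"xyz":[0,0,0],"angular":[0,0,0]},
  {"grip":0.4,"xyz":[0,0,0],"angular":[0,0,0]},
  {"grip":0.4,"xyz":[0,0,0],"angular":[0,0,0]},
  {"grip":0.4,"xyz":[0,0,-20],"angular":[0,0,0]},
  {"grip":0.4,"xyz":[0,0,-60],"angular":[0,0,0]},
  {"grip":0.4,"xyz":[-30,0,-110],"angular":[0,0,0]},
  {"grip":0.4,"xyz":[-50,0,-150],"angular":[0,0,0]},
  {"grip":0.4,"xyz":[-50,0,-150],"angular":[0,0,0]},
])

```text
time_s: 13.9
tcp_pos: [0.5847, -0.0512, 0.293]
ee_rot: [[0.01, -1.0, 0.01], [-0.505, 0.004, 0.863], [-0.863, -0.014, -0.505]]
wrist_force: [0.3, 0.7, 0.1]
gripper_width: 0.401
gripper_force: 0.0
```

```bash
python3 - <<'E'
from mv import *
go([.5,.117,.169],RL)
s=cap("scene");t=cap("top");o=np.zeros((600,800,3),np.uint8)
o[:,:400]=cv2.resize(s[0][170:290,210:290][:,:,::-1],(400,600),interpolation=cv2.INTER_CUBIC)
o[:500,400:]=cv2.resize(t[0][150:250,220:300][:,:,::-1],(400,500),interpolation=cv2.INTER_CUBIC)
cv2.imwrite("pics/s6.png",o)
E
```

```text
t 13.9 tcp [ 0.5847 -0.0512  0.293 ] J [-18.9  28.   14.9 -56.  -98.6  21.6] F [0.28 0.74 0.06] eff [ -0.8 -42.1  17.9   1.1  -0.9  -0.1]
xyz mm [ 21.1  87.  206.9]
rotvec [-0.0101 -0.0061  0.0099]
```

View pics/s6.png

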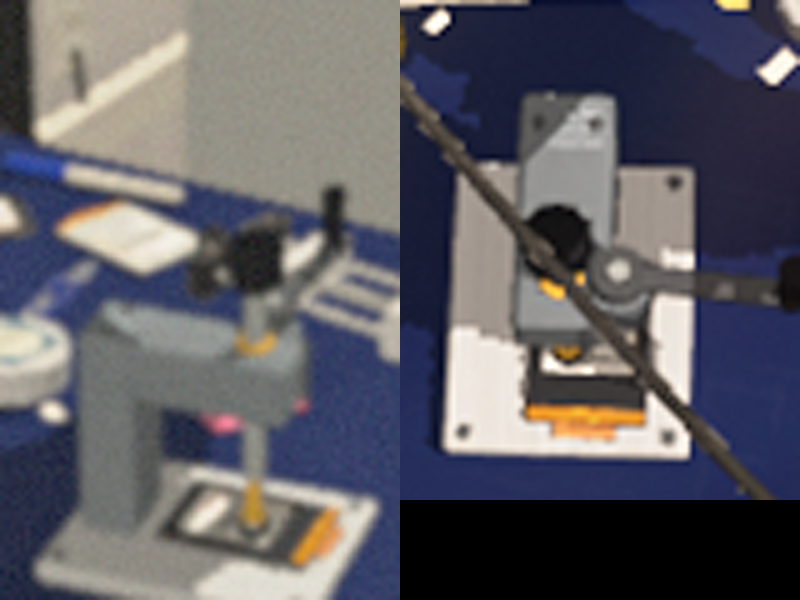

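The view shows the foot still on the cell at (252,520). The cell has not shifted, and the lever is swung to the right at about 1.47 rad, with the gripper clear. I'll hand it in.

```bash
python3 -c "
from station import r
print(r.finish_job())"
```

```text
the job is handed in; nothing more can be done
None
```

I handed the job in at about 14 s: the foot rests on cell_1 with roughly 3.4 N, the clamp lever was then swung to about 1.47 rad (locked counts from 1.25), and in the last pictures cell_1 had not visibly moved and the gripper was clear; no verdict came back.

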